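# Weigh two slugs and snap the heavier into its nest

### The arm

A 6-joint arm with a two-finger parallel gripper is mounted at the origin on a cart in front of the work surface, level with it; the furniture and walls round the work are solid. World frame = base frame: x ahead of the robot, y to its left, z up, the work surface at z = 0. Lengths are in m, angles in rad, forces in N, time in s.
With the tool pointing down it reaches from about 0.375 to 0.9 m from the base axis. Payload 3.1 kg.
Tool frame: the origin (TCP) lies where the fingers leave the gripper's body, on its centre line; the fingertips stand 70 mm ahead of it and the grasp point (between the pads) lies 51 mm ahead of it; z points along the fingers, y is the line along which they close (so a half turn about z gives the same grasp; the last joint's range is limited). The gripper opens to 87 mm and grips with 3 to 60 N. Pads are 19 mm wide; open, the fingers measure 117 mm over their backs; the gripper's body (75 mm by 190 mm) begins 51 mm behind the grasp point.
Start: joints at [1.107, 0.527, 1.433, -0, 1.181, -0.178], TCP at [0.176, 0.6, 0.292] pointing down, gripper open.
Joint ranges: [-3.08, 3.08], [-0.75, 2.2], [0.22, 2.44], [-1.43, 4.57], [0, 2.65], [-2.85, 2.85]. Speed limits (rad/s): [2.79, 2.79, 3.14, 3.14, 3.14, 3.14].

### API

Orientations are given as a unit quaternion [x, y, z, w].
In Python, from rig import robot gives the robot as it stands.
- The arm moves only by the tool send_rows, never from a script. Its argument "deltas" is text: rows parted by semicolons, each of 7 numbers parted by spaces: the shift along the tool's x, y, z in mm, then the turn, a rotation vector about the tool's x, y, z in degrees, then the opening, from 0 (shut) to 1 (fully open). A call has 1 to 10 rows; each row shifts and turns the commanded pose from where the row before left it, along the tool's axes as they then stand; what a row does not reach is not made up. A row lasts 1/8 s, in which the tool goes at most 62.5 mm and 10.7 degrees, less where a joint would pass 70% of its speed; a pose out of reach is approached as far as the arm can. A call is refused whole if a number of a shift passes 62.5 or a number of a turn 10.7, either way. A call with a gripper value outside its range is refused whole. The fingers move at their own pace and stop on an object; "newtons" is the grip in N (left out, the last holds). Time passes only in rows, so rows that do not move let the fingers close. It gives the time, the measured TCP pose, the force, the opening and the grip force at its end, in the units of the state.
- robot.get_obs(): the state, without advancing time (a new reading comes with each control period).
- robot.camera(name): name is "scene" or "side" or "wrist"; returns a dict with "image" (384x512x3 uint8, red, green, blue), "depth" (384x512 float32, m along the optical axis (not along the pixel's ray), 0 where there is no reading), "fovy" (degrees; the focal length in pixels is half the picture's height over the tangent of half this angle, whatever the lens; pixels are square), "cx", "cy" (the principal point, pixels), "rvec" (rotation vector, rad) and "tvec" (3), from world to camera coordinates, as OpenCV has them. Camera axes: x right, y down, z forward; pixel columns grow to the right and rows downward; lengths in m; the calibration is good to about 2 mm. A picture is of the moment at which its call begins.
- robot.hand_in(): hands the job in; it is judged then, once.
Trained networks look in the newest picture that a camera, given by its name, has taken for a name from the list of things; names that differ only in an ending like _2 or _b are one class to them, and where a whole thing is asked for, a point or a joint stands for the part that bears it (a point fixed in the world has none). Each returns a list of dicts, best first, with "p" (0 to 1); they miss things now and then, are a little off and sometimes report something else, mostly with a low value. They report only what shows in the picture. A call takes as long as a camera call. They do not tell look-alikes from the thing itself.
- robot.find_in(camera, thing): "box" ([left, top, right, bottom] in pixels, round what is visible of it).
- robot.cut_out(camera, thing): "region" (384x512 bool, what is visible of it) and "box" ([left, top, right, bottom] in pixels, round what is visible of it).
The state is a dict: "time": time; "q": joint angles; "joint_velocities": joint speeds; "joint_torque": joint torques, N m; "position": TCP position; "tool_rot": TCP orientation; "ft_force": force on the tool from outside, world axes, zero at the start; "moment": the same for the moment, N m; "grip_width": finger opening in m; "grip_force": force on a finger pad.
Only numpy, scipy, OpenCV 4.12 (cv2) and the standard library are available. Lean on these libraries where they do the work, as an engineer would, in place of code of your own. Each camera call takes 0.05 s, during which the arm holds its last target. There are 200 camera calls.

### The job

One of the two look-alike steel slugs has a hidden void. Stand one in each cup of the pivot balance, gently, let go and see which side drops; then take that heavier slug and push it straight down between the sprung jaws of the nest until it sits on the seat, hold it there a moment with a firm push (12 to 20 N, never above 28 N), and let go. Leave the lighter slug standing in its cup and do not shift the bolts and the nut lying about.

Things in the scene. Friction and masses are not known exactly. Their poses are not given: they have to be found in the camera images.
- slug_a: One of two identical-looking turned steel slugs standing upright, 52 mm tall, round about z. Origin: centre of the underside. From below: spigot 25 mm dia, 8 mm high (3 mm chamfer); cone to 34 mm dia at 17 mm; 34 mm dia to 22 mm; groove 24 mm dia from 26 to 36 mm; 34 mm dia from 40 mm to the top (grip here). Mass 0.08 to 0.34 kg, not known.
- slug_b: The other slug, same shape, size and origin as slug_a. Either slug may be the heavier; where the weights differ by less than 4 % either may be kept. In a cup it leans with the beam. Behind the slugs and nest a bench grinder reaches forward to x = 0.54, up to 0.25 m high: keep the gripper clear of it.
- stand: Fixed stand of the pivot balance. Origin: centre of the underside of its base plate (70 x 90 x 10 mm); its y axis runs along the 205 mm beam, its x axis is the pivot axis, 90 mm above the bench. The two cheeks rise to 104 mm at the middle. It carries the beam with its two cups.
- beam (a joint): Tilt of the balance beam, rad: 0 level, positive = the cup_left side (+y of the stand) is down, stops at -0.06 and +0.06. It swings freely, slightly damped; with a small weight difference it takes a few seconds to move.
- cup_left (a point): Centre of the inner floor of the cup on the stand's +y side, 80 mm from the pivot, 65 mm above the bench when level; it moves with the beam (5 mm up or down). Cup: inner dia 30 mm, outer 37 mm, rim 5 mm above this floor; takes a slug's spigot.
- cup_right (a point): The same for the cup on the stand's -y side.
- nest: Fixed nest, base plate 60 x 110 x 10 mm; origin: centre of its underside. Two jaw housings (26 mm wide in x, inner faces at y = +/-31 mm, 55 mm high) stand along its y axis; front and back (x) are open, so straddle the slug along x. The sprung jaw noses, 30 mm apart, 43 mm up, 18 mm long in x, are pushed apart by the slug's cone (about 5 to 20 N) and snap into its groove when it is home.
- nest_seat (a point): Point on the nest's axis 12 mm above the bench, the lowest that the seat can be. The seat, a round steel pad 26 mm dia on shims of unknown thickness, lies 0 to 4 mm above this point, another height each time and not measured: feel for it. A locating collar round it (inner dia 27.4 mm, outer 36 mm) has its rim 9 mm above this point.
- bolt_long: Loose hexagon bolt, 35x88x31 mm, origin on its underside. Leave alone.
- bolt_short: Loose hexagon bolt, 35x74x31 mm, origin on its underside. Leave alone.
- hex_nut: Loose hexagon nut, 35x40x18 mm, origin on its underside. Leave alone.
Not all that is in view belongs to the job. What is shaped like the slug_a but turquoise is not meant.

How it is judged:
By the outcome, as a careful person would: the job done as asked, in the order asked, and still so for the second after the job is handed in, with the robot touching nothing.
It also fails if it takes over 72 s, if anything falls off the work surface, if the arm or the gripper's body presses on something with over 40 N, if the wrist force passes 120 N, or if a joint passes its speed limit or range.

## Working session

There is one attempt and no reset: what is moved stays moved. The work goes in short steps, Python scripts to look and compute and a tool call to move; the robot and the scene stay as the last step left them, time stands still between calls to the robot, and variables do not carry over. Pictures are saved under pics/ and viewed, at most 10 in all, crops included, and the job is handed in when it is done.

Besides the shell and the picture viewer there is one more tool, called after "Call:" by a JSON object that holds its "op" and its "data", one argument or row to a line. send_rows: Moves the arm, as the interface text tells. Its arguments: {"type":"object","properties":{"deltas":{"type":"string"},"newtons":{"type":"number"}},"required":["deltas"]}

```bash
ls; mkdir -p pics; cat > h.py <<'E'
import numpy as np, cv2
from rig import robot
def cam(n):
    c=robot.camera(n); c['R']=cv2.Rodrigues(np.array(c['rvec'],float))[0]; c['t']=np.array(c['tvec'],float).ravel()
    c['f']=c['image'].shape[0]/2/np.tan(np.radians(c['fovy'])/2); return c
def cloud(c):
    d=c['depth']; v,u=np.indices(d.shape)
    P=np.stack([(u-c['cx'])/c['f']*d,(v-c['cy'])/c['f']*d,d],-1)
    W=(P-c['t'])@c['R']; W[d<=0]=np.nan; return W
def save(c,n,s=1.5): cv2.imwrite('pics/'+n,cv2.resize(c['image'][:,:,::-1],None,fx=s,fy=s))
E
python3 - <<'E'
from h import *
o=robot.get_obs(); print(o['time'],o['position'],o['tool_rot'],o['ft_force'],o['grip_width'])
for n in('scene','side'):
    c=cam(n); save(c,n+'0.png'); W=cloud(c); np.savez(n+'0.npz',W=W,im=c['image'])
    print(n,c['f'],c['t'],-c['R'].T@c['t'])
    for th in('slug_a','stand','nest','cup_left','beam','bolt_long','bolt_short','hex_nut'):
        for r in robot.cut_out(n,th):
            if r['p']<.15: continue
            p=W[r['region']]; p=p[~np.isnan(p[:,0])]
            if len(p): print(th,round(r['p'],2),np.round(r['box']),len(p),np.round(np.median(p,0),3),np.round(np.percentile(p,3,axis=0),3),np.round(np.percentile(p,97,axis=0),3),c['image'][r['region']].mean(0).round())
E
```

```text
pics
0.0 [0.17590491 0.5991167  0.29129093] [ 1.42411116e-01  9.89807007e-01 -1.03056747e-03 -3.18211442e-04] [0.31944414 0.7260311  0.2384848 ] 0.08717469747672524
scene 428.9870543118425 [-0.3499386   0.29408978  1.27467569] [-0.04626997 -0.72019902  1.14582565]
slug_a 0.7 [283. 255. 295. 271.] 182 [ 0.418 -0.199  0.046] [ 0.405 -0.21  -0.002] [ 0.439 -0.165  0.054] [175. 165. 152.]
slug_a 0.7 [266. 233. 276. 249.] 156 [ 0.415 -0.1    0.047] [ 0.403 -0.112 -0.   ] [ 0.434 -0.079  0.054] [172. 163. 151.]
slug_a 0.7 [308. 249. 318. 263.] 133 [ 0.496 -0.216  0.049] [ 0.485 -0.226  0.014] [ 0.512 -0.2    0.054] [ 61. 160. 147.]
slug_a 0.65 [295. 225. 306. 242.] 143 [ 0.503 -0.135  0.049] [ 0.491 -0.146  0.013] [ 0.521 -0.116  0.055] [ 74. 158. 143.]
stand 0.9 [200. 132. 226. 173.] 561 [0.43  0.315 0.06 ] [0.404 0.232 0.   ] [0.469 0.416 0.097] [153. 144. 130.]
nest 0.78 [295. 273. 337. 319.] 809 [ 0.413 -0.315  0.014] [ 0.392 -0.367  0.004] [ 0.449 -0.265  0.053] [141. 134. 125.]
cup_left 0.82 [202. 133. 225. 174.] 248 [0.435 0.31  0.066] [0.411 0.229 0.055] [0.466 0.416 0.096] [194. 1
[... 1316 characters left out ...]
1 [217. 149. 227. 183.] 202 [0.434 0.306 0.069] [0.412 0.227 0.058] [0.461 0.414 0.097] [196. 186. 174.]
beam 0.59 [216. 151. 224. 186.] 221 [0.435 0.306 0.069] [0.412 0.226 0.057] [0.463 0.415 0.097] [194. 184. 171.]
bolt_long 0.46 [199. 147. 212. 162.] 113 [0.405 0.497 0.02 ] [0.383 0.478 0.001] [0.44  0.559 0.034] [121. 106.  89.]
bolt_long 0.24 [236. 245. 250. 267.] 233 [ 0.419 -0.103  0.045] [ 0.406 -0.111  0.007] [ 0.435 -0.083  0.055] [173. 162. 152.]
bolt_short 0.48 [260. 214. 286. 235.] 194 [0.537 0.027 0.02 ] [ 0.516 -0.013  0.002] [0.554 0.052 0.033] [140. 120.  99.]
hex_nut 0.41 [217. 201. 234. 214.] 127 [0.417 0.132 0.016] [0.399 0.118 0.   ] [0.437 0.162 0.022] [127. 108.  89.]
```

```bash
python3 - <<'E'
from h import *
z=np.load('scene0.npz'); im=z['im'][110:340,170:370]; cv2.imwrite('pics/s1.png',cv2.resize(im[:,:,::-1],None,fx=2.6,fy=2.6,interpolation=2))
# slug tops: points z .049-.057
for n in('scene','side'):
    z=np.load(n+'0.npz');W=z['W'];im=z['im'].astype(int)
    for c in((.422,-.195),(.42,-.097)):
        m=(abs(W[...,2]-.052)<.006)&(np.hypot(W[...,0]-c[0],W[...,1]-c[1])<.035)
        p=W[m]; print(n,c,len(p),p.mean(0).round(4),p.min(0).round(4),p.max(0).round(4),cv2.minEnclosingCircle(p[:,:2].astype(np.float32)))
    # stand/nest: top points
    m=(W[...,2]>.05)&(W[...,2]<.12)&(abs(W[...,0]-.43)<.08)&(abs(W[...,1]-.315)<.13)
    p=W[m][:,:2].astype(np.float32); print('stand',cv2.minAreaRect(p))
    m=(W[...,2]>.045)&(W[...,2]<.065)&(abs(W[...,0]-.42)<.08)&(abs(W[...,1]+.315)<.075)
    p=W[m][:,:2].astype(np.float32); print('nesttop',cv2.minAreaRect(p))
    m=(W[...,2]>.006)&(W[...,2]<.015)&(abs(W[...,0]-.42)<.08)&(abs(W[...,1]+.315)<.075)
    p=W[m][:,:2].astype(np.float32); print('nestbase',cv2.minAreaRect(p))
E
```

```text
scene (0.422, -0.195) 91 [ 0.4204 -0.1963  0.0512] [ 0.4046 -0.2126  0.0463] [ 0.4375 -0.1795  0.0571] ((0.42131108045578003, -0.19566044211387634), 0.01792304962873459)
scene (0.42, -0.097) 81 [ 0.4184 -0.096   0.0512] [ 0.4023 -0.1131  0.0462] [ 0.4348 -0.0783  0.056 ] ((0.4177318811416626, -0.09637884795665741), 0.018406040966510773)
stand ((0.4411529004573822, 0.33008623123168945), (0.21903197467327118, 0.05886293947696686), 70.42939758300781)
nesttop ((0.42656010389328003, -0.33093395829200745), (0.05343224108219147, 0.14438369870185852), 20.175853729248047)
nestbase ((0.43146848678588867, -0.3223394751548767), (0.1060672327876091, 0.13016389310359955), 1.9720687866210938)
side (0.422, -0.195) 147 [ 0.4213 -0.197   0.0526] [ 0.4056 -0.2117  0.046 ] [ 0.4389 -0.1783  0.0557] ((0.4217912554740906, -0.19483453035354614), 0.017705902457237244)
side (0.42, -0.097) 113 [ 0.4203 -0.0977  0.0527] [ 0.4048 -0.1123  0.046 ] [ 0.4373 -0.0813  0.0572] ((0.4207317531108856, -0.09623175114393234), 0.01670205034315586)
stand ((0.4443989098072052, 0.3317181468009949), (0.22238212823867798, 0.05716202035546303), 70.19355010986328)
nesttop ((0.43034374713897705, -0.33246275782585144), (0.06023319438099861, 0.1517239809036255), 23.8184814453125)
nestbase ((0.4242142140865326, -0.3127254843711853), (0.06443457305431366, 0.11129558086395264), 1.6942030191421509)
```

View pics/s1.png

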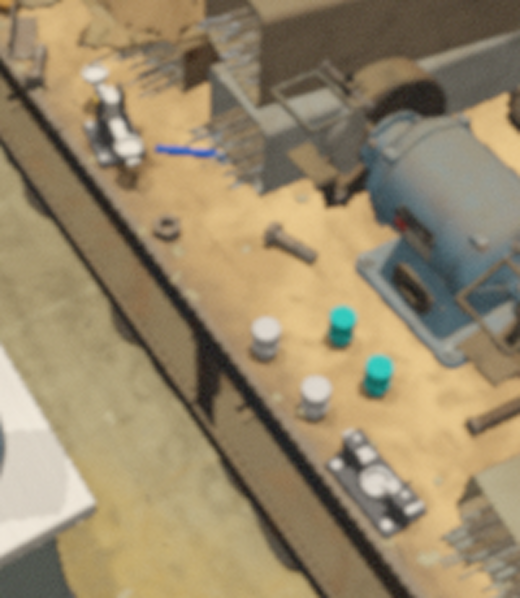

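Call:
{"op": "send_rows", "data": {
  "deltas": "-48 -28 0 0 0 0 0.7;-48 -28 0 0 0 0 0.7;-48 -28 0 0 0 0 0.7;-48 -28 0 0 0 0 0.7;-48 -28 0 0 0 0 0.7;-48 -28 0 0 0 0 0.7;-48 -28 0 0 0 0 0.7;0 0 0 0 0 10.5 0.7;0 0 0 0 0 10.5 0.7;0 0 0 0 0 10.5 0.7",
  "newtons": 25
}}

```text
time: 2.15
position: [0.4435, 0.3165, 0.2923]
tool_rot: [0.409, 0.913, 0.0, 0.0]
ft_force: [-1.4, 0.3, -0.3]
grip_width: 0.0611
grip_force: 0.0
```

```bash
cat >> h.py <<'E'
from scipy.spatial.transform import Rotation as Ro
def st():
    o=robot.get_obs(); R=Ro.from_quat(o['tool_rot']).as_matrix()
    print('t',round(o['time'],2),'pos',np.round(o['position'],4),'ytool',round(np.degrees(np.arctan2(R[1,1],R[0,1])),2),'tilt',np.round(R[:2,2],4),'F',np.round(o['ft_force'],2),'w',round(o['grip_width'],4),'g',round(o['grip_force'],1))
    return np.array(o['position']),R,o
def to(xyz,ang=None):
    p,R,o=st(); print('tool mm',np.round(R.T@(np.array(xyz)-p)*1e3,1))
    if ang is not None:
        a=np.degrees(np.arctan2(R[1,1],R[0,1])); print('turn z',round((a-ang+90)%180-90,2))
E
python3 - <<'E'
from h import *
st(); c=cam('wrist'); save(c,'w1.png'); W=cloud(c); np.savez('w1.npz',W=W,im=c['image'])
print(c['f'],-c['R'].T@c['t'])
for th in('stand','cup_left','beam'):
    for r in robot.cut_out('wrist',th):
        p=W[r['region']]; p=p[~np.isnan(p[:,0])]
        print(th,round(r['p'],2),r['box'],len(p),np.round(np.percentile(p,3,axis=0),3),np.round(np.percentile(p,97,axis=0),3))
E
```

```text
t 2.15 pos [0.4435 0.3165 0.2923] ytool 41.73 tilt [0.0001 0.0001] F [-1.37  0.27 -0.26] w 0.0611 g 0.0
289.97399259709636 [0.38756857 0.37859374 0.38541946]
stand 0.68 [184.9, 115.3, 329.5, 231.0] 6013 [0.407 0.236 0.01 ] [0.47  0.412 0.104]
stand 0.58 [140.8, 240.0, 171.1, 267.4] 499 [0.398 0.123 0.001] [0.434 0.152 0.02 ]
cup_left 0.88 [183.5, 118.0, 331.3, 235.5] 3673 [0.412 0.232 0.002] [0.469 0.416 0.096]
beam 0.79 [181.2, 116.3, 330.0, 230.1] 3698 [0.412 0.231 0.001] [0.468 0.415 0.096]
```

View pics/w1.png

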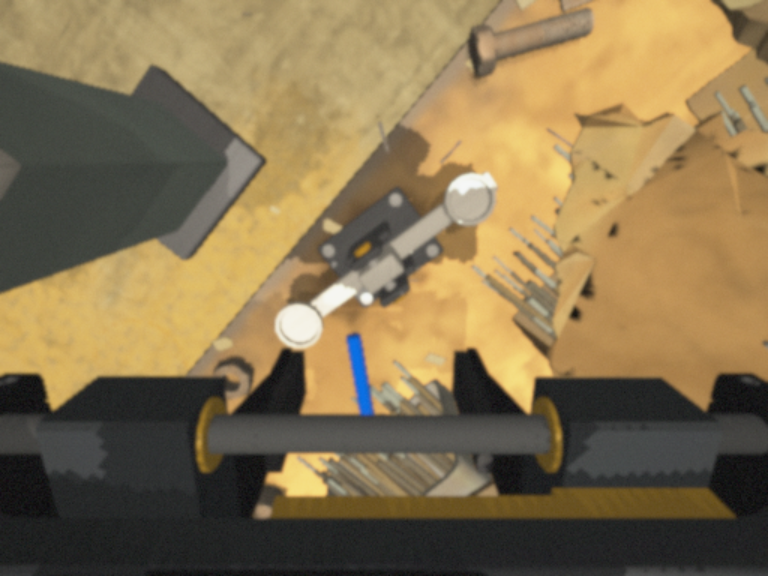

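```bash
python3 - <<'E'
from h import *
z=np.load('w1.npz'); W=z['W']
for uv in((313,132),(199,217)):
    c=W[uv[1],uv[0]]; print('pix',c)
    for it in range(4):
        m=(W[...,2]>.055)&(W[...,2]<.082)&(np.hypot(W[...,0]-c[0],W[...,1]-c[1])<.0205)
        p=W[m]; cc=cv2.minEnclosingCircle(p[:,:2].astype(np.float32)); print(len(p),np.round(cc[0],4),round(cc[1],4),p.mean(0).round(4),np.median(p[:,2]).round(4)); c=p.mean(0)
E
```

```text
pix [0.4543955  0.40190432 0.06597438]
1006 [0.454  0.4021] 0.0205 [0.455  0.4011 0.0671] 0.0663
1009 [0.4548 0.4012] 0.0205 [0.4549 0.4008 0.0671] 0.0663
1008 [0.4546 0.4008] 0.0205 [0.4549 0.4006 0.0671] 0.0663
1009 [0.4547 0.4005] 0.0205 [0.4549 0.4005 0.0671] 0.0663
pix [0.42416695 0.24294554 0.06557238]
793 [0.4243 0.2446] 0.019 [0.4241 0.2449 0.0672] 0.0664
815 [0.4244 0.2455] 0.0199 [0.4241 0.2454 0.067 ] 0.0663
820 [0.4244 0.2458] 0.0201 [0.4241 0.2455 0.0669] 0.0663
821 [0.4248 0.2457] 0.0201 [0.4242 0.2456 0.0669] 0.0663
```

Call:
{"op": "send_rows", "data": {
  "deltas": "0 0 0 0 0 10.4 0.7;0 0 0 0 0 10.4 0.7;0 0 0 0 0 10.4 0.7;0 0 0 0 0 10.5 0.7;-60 -4 10 0 0 0 0.7;-60 -4 10 0 0 0 0.7;-60 -4 10 0 0 0 0.7;-60 -4 10 0 0 0 0.7;-60 -4 10 0 0 0 0.7;-60 -4 10 0 0 0 0.7"
}}

```text
time: 3.6
position: [0.4221, -0.0452, 0.2323]
tool_rot: [0.703, 0.711, 0.0, 0.001]
ft_force: [1.1, -0.6, 0.7]
grip_width: 0.061
grip_force: 0.0
```

```bash
cat >> h.py <<'E'
def slugtop(W,c,z=.052,r=.0215,dz=.004):
    c=np.array(c[:2],float)
    for it in range(5):
        m=(abs(W[...,2]-z)<dz)&(np.hypot(W[...,0]-c[0],W[...,1]-c[1])<r); p=W[m]
        if len(p)<10: return None
        k=cv2.minEnclosingCircle(p[:,:2].astype(np.float32)); c=p[:,:2].mean(0)
    return len(p),np.round(p.mean(0),4),np.round(k[0],4),round(k[1],4)
E
python3 - <<'E'
from h import *
to((.42,-.097,.097),0); c=cam('wrist'); W=cloud(c)
print(-c['R'].T@c['t'])
for s in((.42,-.097),(.421,-.196)): print(slugtop(W,s))
for r in robot.cut_out('wrist','slug_a'): print(r['p'],r['box'],c['image'][r['region']].mean(0).round())
E
```

```text
t 3.6 pos [ 0.4221 -0.0452  0.2323] ytool 0.61 tilt [ 0.0016 -0.0006] F [ 1.12 -0.63  0.72] w 0.061 g 0.0
tool mm [-51.7  -2.8 135.3]
turn z 0.61
[0.42100141 0.03827692 0.32535949]
(775, array([ 0.4198, -0.0955,  0.0526]), array([ 0.4198, -0.0964]), 0.0172)
(594, array([ 0.4215, -0.194 ,  0.0524]), array([ 0.4213, -0.196 ]), 0.0172)
0.98 [236.2, 217.8, 266.0, 254.2] [199. 192. 179.]
0.75 [233.9, 303.5, 265.1, 330.1] [202. 197. 185.]
0.7 [300.3, 299.2, 327.2, 331.5] [ 18. 145. 131.]
0.51 [324.4, 242.8, 346.8, 265.4] [ 50. 119. 101.]
```

Call:
{"op": "send_rows", "data": {
  "deltas": "-25 -1 0 0 0 0.6 0.7;-26 -1 0 0 0 0 0.7;0 0 50 0 0 0 0.7;0 0 50 0 0 0 0.7;0 0 26 0 0 0 0.7;0 0 10 0 0 0 0.7;0 0 0 0 0 0 0.7;0 0 0 0 0 0 0.2;0 0 0 0 0 0 0.2;0 0 0 0 0 0 0.2",
  "newtons": 30
}}

```text
time: 4.95
position: [0.4204, -0.0945, 0.097]
tool_rot: [0.708, 0.706, 0.0, 0.001]
ft_force: [0.8, 0.0, -0.1]
grip_width: 0.0386
grip_force: 0.0
```

Call:
{"op": "send_rows", "data": {
  "deltas": "0 0 0 0 0 0 0.2;0 0 0 0 0 0 0.2"
}}

```text
time: 5.2
position: [0.4202, -0.0944, 0.0967]
tool_rot: [0.708, 0.706, 0.0, 0.0]
ft_force: [-0.7, 0.2, 5.4]
grip_width: 0.0326
grip_force: 30.0
```

```bash
python3 -c "
from h import *
st()"
```

```text
t 5.2 pos [ 0.4202 -0.0944  0.0967] ytool -0.18 tilt [ 0.0008 -0.0004] F [-0.66  0.2   5.44] w 0.0326 g 30.0
```

Call:
{"op": "send_rows", "data": {
  "deltas": "0 0 -20 0 0 0 0.2;0 0 -57 0 0 0 0.2;0 0 -57 0 0 0 0.2;40 4 0 0 0 0 0.2;50 4 0 0 0 0 0.2;55 4 0 0 0 0 0.2;55 4 0 0 0 0 0.2;55 4 0 0 0 0 0.2;55 4 0 0 0 0 0.2;55 4 0 0 0 0 0.2"
}}

```text
time: 6.45
position: [0.4485, 0.2722, 0.2297]
tool_rot: [0.708, 0.706, -0.001, -0.0]
ft_force: [1.5, -0.3, -2.4]
grip_width: 0.0327
grip_force: 30.0
```

Call:
{"op": "send_rows", "data": {
  "deltas": "55 4 0 0 0 0 0.2;45 3 0 0 0 0 0.2;33 3 0 0 0 0 0.2;0 0 0 0 0 10.6 0.2;0 0 0 0 0 0 0.2"
}}

```text
time: 7.08
position: [0.4587, 0.4035, 0.2291]
tool_rot: [0.769, 0.639, -0.001, -0.0]
ft_force: [-0.6, 0.7, -1.9]
grip_width: 0.0328
grip_force: 30.0
```

```bash
python3 - <<'E'
from h import *
to((.4550,.4033,.20),-11)
for n in('wrist','side','scene'):
    c=cam(n); save(c,'p_%s.png'%n); W=cloud(c); np.savez('p_%s.npz'%n,W=W,im=c['image'])
    for r in robot.cut_out(n,'slug_a'):
        p=W[r['region']]; p=p[~np.isnan(p[:,0])]
        print(n,round(r['p'],2),np.round(r['box']),np.round(p.mean(0),4),np.round(np.percentile(p,2,axis=0),4),np.round(np.percentile(p,98,axis=0),4))
    if n=='side': cv2.imwrite('pics/side1.png',cv2.resize(c['image'][90:220,150:300,::-1],None,fx=4,fy=4,interpolation=2))
E
```

```text
t 7.08 pos [0.4587 0.4035 0.2291] ytool -10.61 tilt [-0.0022 -0.0015] F [-0.61  0.71 -1.89] w 0.0328 g 30.0
tool mm [-0.9 -3.5 29.1]
turn z 0.39
wrist 0.58 [224. 218. 283. 274.] [0.4598 0.4097 0.1765] [0.4439 0.3979 0.1518] [0.4739 0.4179 0.1861]
side 0.8 [246. 273. 262. 296.] [ 0.4206 -0.2002  0.0401] [ 0.4066 -0.211   0.007 ] [ 0.437  -0.1801  0.0548]
side 0.67 [283. 271. 296. 296.] [ 0.4992 -0.2167  0.0407] [ 0.4868 -0.226   0.0112] [ 0.5136 -0.1998  0.0548]
side 0.51 [212. 121. 226. 137.] [0.4621 0.4184 0.1569] [0.4435 0.3856 0.0333] [0.5213 0.7017 0.1875]
side 0.47 [273. 247. 290. 270.] [ 0.507  -0.1327  0.0378] [ 0.493  -0.1459  0.0019] [ 0.5284 -0.0626  0.0552]
scene 0.59 [306. 245. 319. 264.] [ 0.4974 -0.2132  0.0406] [ 0.4842 -0.2259  0.0078] [ 0.5164 -0.196   0.0551]
scene 0.43 [201. 110. 210. 127.] [0.457  0.3964 0.1668] [0.4432 0.384  0.1355] [0.4741 0.4158 0.1876]
```

View pics/p_wrist.png

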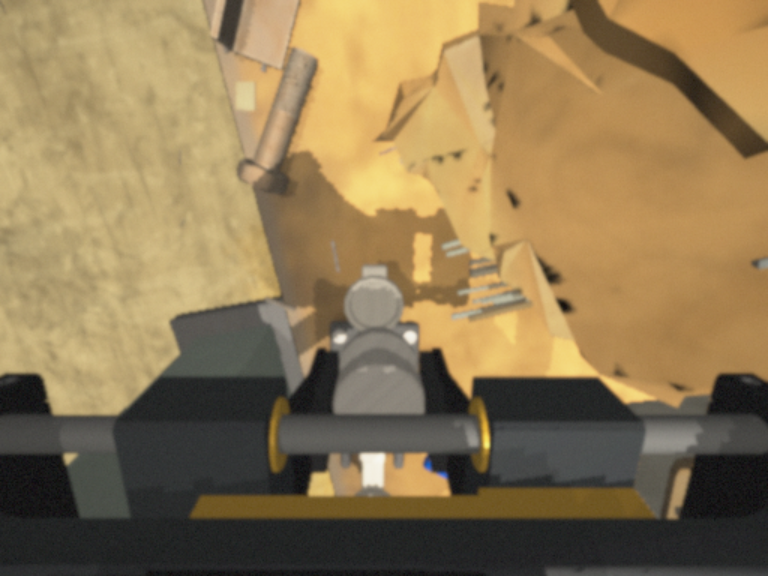

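```bash
cat >> h.py <<'E'
from scipy.optimize import least_squares
def cylfit(W,c,z0,z1,r=.017,rm=.03):
    m=(W[...,2]>z0)&(W[...,2]<z1)&(np.hypot(W[...,0]-c[0],W[...,1]-c[1])<rm); p=W[m]
    if len(p)<15: return None
    s=least_squares(lambda k:np.hypot(p[:,0]-k[0],p[:,1]-k[1])-r,c[:2],loss='soft_l1',f_scale=.001)
    return len(p),np.round(s.x,4),round(np.sqrt(np.mean(s.fun**2)),4)
E
python3 - <<'E'
from h import *
for n in('wrist','side','scene'):
    W=np.load('p_%s.npz'%n)['W']
    m=(np.hypot(W[...,0]-.458,W[...,1]-.402)<.025)&(W[...,2]>.1)&(W[...,2]<.2); p=W[m]
    print(n,len(p),np.percentile(p[:,2],[1,50,95,99]).round(4))
    for a in((.135,.145),(.150,.155),(.167,.181)): print(a,cylfit(W,(.458,.402),*a))
    print('top',slugtop(W,(.458,.402),.183),'cup',slugtop(W,(.4547,.4013),.068,.0205,.008))
    for r in(.6,):
        m=(abs(W[...,2]-.068)<.008)&(abs(W[...,0]-.44)<.06)&(abs(W[...,1]-.32)<.11); 
        if m.sum()>30: print(cv2.minAreaRect(W[m][:,:2].astype(np.float32)))
E
```

```text
wrist 3946 [0.1505 0.1843 0.193  0.1987]
(0.135, 0.145) (28, array([0.4577, 0.3963]), np.float64(0.0002))
(0.15, 0.155) (155, array([0.4577, 0.4008]), np.float64(0.0004))
(0.167, 0.181) (768, array([0.4586, 0.4019]), np.float64(0.0049))
top (2148, array([0.4598, 0.4081, 0.1845]), array([0.4603, 0.4113]), 0.0212) cup (1181, array([0.4552, 0.4022, 0.0672]), array([0.4549, 0.4028]), 0.0198)
((0.44487839937210083, 0.33854955434799194), (0.16910304129123688, 0.03614047169685364), 80.59283447265625)
side 181 [0.1373 0.1735 0.1923 0.1973]
(0.135, 0.145) None
(0.15, 0.155) None
(0.167, 0.181) (50, array([0.4593, 0.404 ]), np.float64(0.0046))
top (43, array([0.4581, 0.3961, 0.184 ]), array([0.4581, 0.3968]), 0.0212) cup (34, array([0.4577, 0.4084, 0.0687]), array([0.4566, 0.4049]), 0.0175)
((0.43985864520072937, 0.3223557472229004), (0.20103426277637482, 0.03468670696020126), 78.48664855957031)
scene 167 [0.1358 0.1771 0.1927 0.1977]
(0.135, 0.145) None
(0.15, 0.155) None
(0.167, 0.181) (43, array([0.4592, 0.4023]), np.float64(0.0056))
top (54, array([0.4593, 0.3996, 0.1833]), array([0.4591, 0.3985]), 0.0209) cup (60, array([0.455, 0.403, 0.066]), array([0.454 , 0.4032]), 0.0196)
((0.4386252760887146, 0.32141032814979553), (0.20223672688007355, 0.03907370939850807), 79.71206665039062)
```

Call:
{"op": "send_rows", "data": {
  "deltas": "-1.8 -3.5 0 0 0 0.4 0.2;0 0 30 0 0 0 0.2;0 0 20 0 0 0 0.2;0 0 7 0 0 0 0.2;0 0 0 0 0 0 0.2;0 0 0 0 0 0 0.2"
}}

```text
time: 8.12
position: [0.4563, 0.4028, 0.1742]
tool_rot: [0.773, 0.635, 0.001, 0.0]
ft_force: [0.6, 0.0, -2.6]
grip_width: 0.0324
grip_force: 30.0
```

```bash
python3 - <<'E'
from h import *
to((.4550,.4026,.162),-11)
c=cam('wrist'); W=cloud(c); np.savez('p2.npz',W=W,im=c['image'])
cv2.imwrite('pics/w3.png',cv2.resize(c['image'][120:300,170:340,::-1],None,fx=3.3,fy=3.3,interpolation=2))
E
```

```text
t 8.12 pos [0.4563 0.4028 0.1742] ytool -11.17 tilt [0.0016 0.001 ] F [ 0.59  0.03 -2.57] w 0.0324 g 30.0
tool mm [-0.5 -1.3 12.2]
turn z -0.17
```

View pics/w3.png

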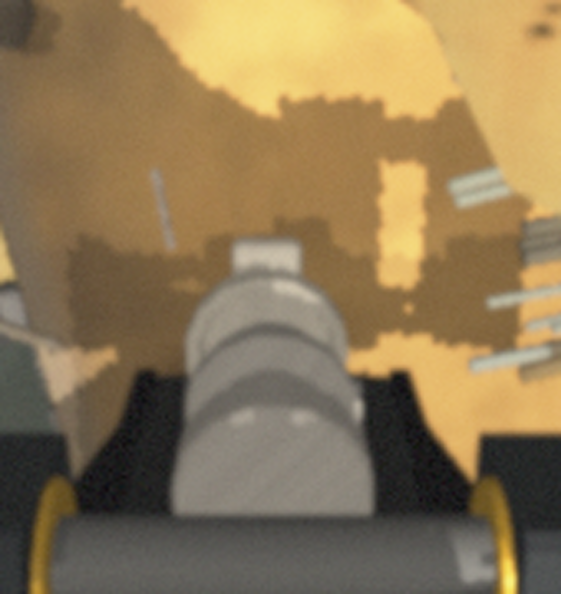

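Call:
{"op": "send_rows", "data": {
  "deltas": "-0.5 -1 0 0 0 0 0.2;0 0 6 0 0 0 0.2;0 0 3 0 0 0 0.2;0 0 2 0 0 0 0.2;0 0 1 0 0 0 0.2;0 0 1 0 0 0 0.2;0 0 0 0 0 0 0.2"
}}

```text
time: 9.05
position: [0.4547, 0.4022, 0.1602]
tool_rot: [0.773, 0.635, -0.0, -0.0]
ft_force: [-0.5, -0.7, -2.1]
grip_width: 0.033
grip_force: 30.0
```

```bash
python3 - <<'E'
from h import *
to((.4550,.4026,.162),-11)
c=cam('side'); W=cloud(c)
m=(W[...,2]>.052)&(W[...,2]<.08)&(abs(W[...,0]-.424)<.017)&(abs(W[...,1]-.244)<.02); print('right cup z',np.median(W[m][:,2]))
E
```

```text
t 9.05 pos [0.4547 0.4022 0.1602] ytool -11.18 tilt [-0. -0.] F [-0.47 -0.71 -2.05] w 0.033 g 30.0
tool mm [ 0.5  0.2 -1.8]
turn z -0.18
right cup z 0.0697273256577107
```

Call:
{"op": "send_rows", "data": {
  "deltas": "0 0 1 0 0 0 0.2;0 0 1 0 0 0 0.2;0 0 0.7 0 0 0 0.2;0 0 0 0 0 0 0.2"
}}

```text
time: 9.6
position: [0.4547, 0.4022, 0.1575]
tool_rot: [0.773, 0.635, -0.0, -0.0]
ft_force: [0.5, -0.6, -1.6]
grip_width: 0.0328
grip_force: 30.0
```

Call:
{"op": "send_rows", "data": {
  "deltas": "0 0 0.6 0 0 0 0.2;0 0 0 0 0 0 0.2;0 0 0 0 0 0 0.2"
}}

```text
time: 9.98
position: [0.4548, 0.4023, 0.1573]
tool_rot: [0.773, 0.635, 0.0, -0.0]
ft_force: [-1.1, 0.1, 1.2]
grip_width: 0.0329
grip_force: 30.0
```

Call:
{"op": "send_rows", "data": {
  "deltas": "0 0 0 0 0 0 0.45;0 0 0 0 0 0 0.5;0 0 0 0 0 0 0.65;0 0 -3 0 0 0 0.7;0 0 -25 0 0 0 0.7;0 0 -50 0 0 0 0.7;0 0 -20 0 0 0 0.7"
}}

```text
time: 10.85
position: [0.4559, 0.4029, 0.2581]
tool_rot: [0.773, 0.635, 0.003, 0.0]
ft_force: [-0.7, -1.1, -0.5]
grip_width: 0.0609
grip_force: 0.0
```

```bash
python3 - <<'E'
from h import *
to((.4213,-.1955,.23),0)
c=cam('wrist'); W=cloud(c); save(c,'w4.png')
print(slugtop(W,(.4547,.4012),.113,.022,.005))
for r in robot.cut_out('wrist','slug_a'): 
    p=W[r['region']]; p=p[~np.isnan(p[:,0])]; print(r['p'],r['box'],np.round(np.percentile(p,2,axis=0),4),np.round(np.percentile(p,98,axis=0),4))
c=cam('side'); W=cloud(c)
m=(W[...,2]>.052)&(W[...,2]<.08)&(abs(W[...,0]-.424)<.017)&(abs(W[...,1]-.244)<.02); print('right cup z',np.median(W[m][:,2]))
E
```

```text
t 10.85 pos [0.4559 0.4029 0.2581] ytool -11.17 tilt [0.0045 0.0027] F [-0.65 -1.05 -0.49] w 0.0609 g 0.0
tool mm [-593.8   81.9   26.3]
turn z -11.17
(1125, array([0.4547, 0.4036, 0.1127]), array([0.4545, 0.4029]), 0.017)
0.97 [232.9, 182.1, 271.3, 222.1] [0.439  0.3877 0.0778] [0.4699 0.4187 0.1144]
right cup z 0.07251421053205082
```

View pics/w4.png

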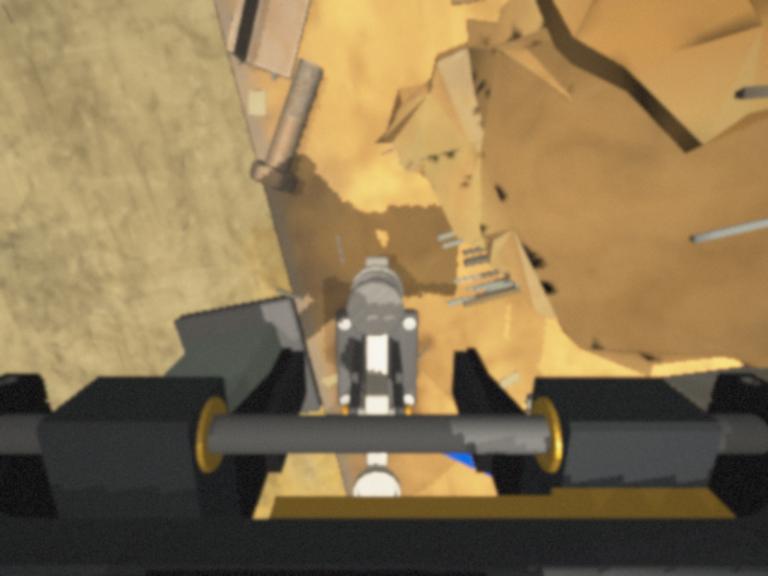

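Call:
{"op": "send_rows", "data": {
  "deltas": "-59 8 1 0 0 0 0.7;-60 8 1 0 0 0 0.7;-60 8 2 0 0 0 0.7;-60 8 2 0 0 0 0.7;-60 8 3 0 0 0 0.7;-60 8 3 0 0 0 0.7;-60 8 3 0 0 0 0.7;-60 8 3 0 0 0 0.7;-60 9 4 0 0 0 0.7;-54 9 4 0 0 0 0.7"
}}

```text
time: 12.25
position: [0.4191, -0.1972, 0.2276]
tool_rot: [0.773, 0.634, -0.0, -0.001]
ft_force: [0.7, 0.2, 0.4]
grip_width: 0.0608
grip_force: 0.0
```

```bash
python3 - <<'E'
from h import *
c=cam('wrist'); W=cloud(c); print(slugtop(W,(.4213,-.1955)))
to((.4213,-.1957,.097),-11)
# nest
np.savez('n1.npz',W=W,im=c['image']); print([ (r['p'],r['box']) for r in robot.find_in('wrist','nest')])
E
```

```text
(925, array([ 0.4213, -0.196 ,  0.0526]), array([ 0.4211, -0.1967]), 0.0171)
t 12.3 pos [ 0.4208 -0.2042  0.2276] ytool -11.39 tilt [ 0.0017 -0.0055] F [ 1.73 -5.4  -0.72] w 0.0611 g 0.0
tool mm [  9.1  -1.6 130.6]
turn z -0.39
[(0.85, [236.1, 228.0, 304.8, 329.8])]
```

Call:
{"op": "send_rows", "data": {
  "deltas": "0 0 0 0 0 0 0.7;0 0 0 0 0 0 0.7"
}}

```text
time: 12.6
position: [0.4196, -0.1937, 0.2283]
tool_rot: [0.772, 0.635, -0.0, -0.001]
ft_force: [0.4, -0.6, -1.0]
grip_width: 0.0611
grip_force: 0.0
```

```bash
python3 - <<'E'
from h import *
to((.4212,-.1964,.097),-11)
c=cam('wrist'); W=cloud(c); print(slugtop(W,(.4213,-.1955)))
E
```

```text
t 12.6 pos [ 0.4196 -0.1937  0.2283] ytool -11.09 tilt [-0.002   0.0018] F [ 0.35 -0.6  -1.  ] w 0.0611 g 0.0
tool mm [ -2.5   2.4 131.3]
turn z -0.09
(906, array([ 0.4213, -0.1959,  0.0526]), array([ 0.4211, -0.1969]), 0.0171)
```

Call:
{"op": "send_rows", "data": {
  "deltas": "-2.5 2 0 0 0 0 0.7;0 0 50 0 0 0 0.7;0 0 50 0 0 0 0.7;0 0 22 0 0 0 0.7;0 0 9 0 0 0 0.7;0 0 0 0 0 0 0.7;0 0 0 0 0 0 0.2;0 0 0 0 0 0 0.2;0 0 0 0 0 0 0.2;0 0 0 0 0 0 0.2",
  "newtons": 30
}}

```text
time: 13.9
position: [0.4218, -0.1984, 0.0984]
tool_rot: [0.773, 0.635, 0.0, 0.0]
ft_force: [-0.4, 0.7, 3.7]
grip_width: 0.0327
grip_force: 30.0
```

Call:
{"op": "send_rows", "data": {
  "deltas": "0 0 0 0 0 0 0.2;0 0 0 0 0 0 0.2"
}}

```text
time: 14.15
position: [0.4218, -0.1985, 0.0984]
tool_rot: [0.773, 0.635, 0.0, 0.0]
ft_force: [0.1, 1.4, 6.3]
grip_width: 0.0323
grip_force: 29.9
```

```bash
python3 - <<'E'
from h import *
to((.4240,.2446,.23),-11)
W=np.load('n1.npz')['W']
m=(W[...,2]>.045)&(W[...,2]<.065)&(abs(W[...,0]-.42)<.06)&(abs(W[...,1]+.318)<.07)
p=W[m]; print('nesttop',cv2.minAreaRect(p[:,:2].astype(np.float32)), np.unique(np.round(p[:,2],3),return_counts=True))
m=(W[...,2]>.004)&(W[...,2]<.06)&(abs(W[...,0]-.42)<.06)&(abs(W[...,1]+.318)<.07)
print('all',cv2.minAreaRect(W[m][:,:2].astype(np.float32)))
E
```

```text
t 14.15 pos [ 0.4218 -0.1985  0.0984] ytool -11.18 tilt [ 0.0005 -0.0005] F [0.14 1.36 6.27] w 0.0323 g 29.9
tool mm [ 435.   -83.7 -131.8]
turn z -0.18
nesttop ((0.4211144745349884, -0.31098705530166626), (0.026035185903310776, 0.10761074721813202), 1.5462629795074463) (array([0.045, 0.046, 0.047, 0.048, 0.049, 0.05 , 0.051, 0.052, 0.053,
       0.054, 0.055, 0.056, 0.057, 0.058]), array([ 19, 130, 171,  55,  34,  27,  61, 196, 295,  57,  26,  35,   6,
         1]))
all ((0.4238393306732178, -0.32184380292892456), (0.1299516260623932, 0.06835860013961792), 89.67294311523438)
```

Call:
{"op": "send_rows", "data": {
  "deltas": "0 0 -20 0 0 0 0.2;0 0 -56 0 0 0 0.2;0 0 -55 0 0 0 0.2;40 -8 0 0 0 0 0.2;58 -11 0 0 0 0 0.2;60 -12 0 0 0 0 0.2;60 -12 0 0 0 0 0.2;60 -12 0 0 0 0 0.2;60 -11 0 0 0 0 0.2;50 -10 0 0 0 0 0.2"
}}

```text
time: 15.4
position: [0.4217, 0.1993, 0.2286]
tool_rot: [0.772, 0.635, -0.0, -0.0]
ft_force: [1.3, -0.4, -0.9]
grip_width: 0.0328
grip_force: 30.0
```

Call:
{"op": "send_rows", "data": {
  "deltas": "30 -5 0 0 0 0 0.2;13.5 -2.5 0 0 0 0 0.2;0 0 0 0 0 0 0.2;0 0 0 0 0 0 0.2"
}}

```text
time: 15.9
position: [0.4233, 0.24, 0.2287]
tool_rot: [0.773, 0.634, -0.001, -0.0]
ft_force: [-0.3, -0.1, -1.8]
grip_width: 0.0327
grip_force: 30.0
```

```bash
python3 - <<'E'
from h import *
to((.4236,.2413,.185),-11)
c=cam('wrist'); W=cloud(c)
m=(np.hypot(W[...,0]-.4236,W[...,1]-.243)<.03)&(W[...,2]>.1)&(W[...,2]<.2); print(m.sum(),np.percentile(W[m][:,2],[1,50,95]))
for a in((.135,.145),(.150,.155),(.172,.181)): print(a,cylfit(W,(.424,.243),*a))
m=(abs(W[...,2]-.072)<.007)&(np.hypot(W[...,0]-.424,W[...,1]-.243)<.0195); p=W[m]
print('cup',m.sum(),p.mean(0),p.min(0),p.max(0))
E
```

```text
t 15.9 pos [0.4233 0.24   0.2287] ytool -11.24 tilt [-0.001  -0.0007] F [-0.26 -0.07 -1.81] w 0.0327 g 30.0
tool mm [ 1.4  0.1 43.7]
turn z -0.24
4847 [0.14926963 0.18272158 0.19594882]
(0.135, 0.145) None
(0.15, 0.155) (375, array([0.4227, 0.2402]), np.float64(0.001))
(0.172, 0.181) (639, array([0.4238, 0.2416]), np.float64(0.0036))
cup 1164 [0.42373696 0.2442598  0.07209992] [0.4050564  0.22708251 0.06754723] [0.44150548 0.26093755 0.07853083]
```

Call:
{"op": "send_rows", "data": {
  "deltas": "2 0 0 0 0 0 0.2;0 0 30 0 0 0 0.2;0 0 15 0 0 0 0.2;0 0 5 0 0 0 0.2;0 0 0 0 0 0 0.2;0 0 0 0 0 0 0.2"
}}

```text
time: 16.7
position: [0.4243, 0.2432, 0.1796]
tool_rot: [0.773, 0.635, 0.001, 0.0]
ft_force: [0.4, -0.1, -1.7]
grip_width: 0.0327
grip_force: 30.0
```

```bash
python3 - <<'E'
from h import *
to((.4236,.2416,.168),-11)
c=cam('wrist'); W=cloud(c)
cv2.imwrite('pics/w5.png',cv2.resize(c['image'][120:300,170:340,::-1],None,fx=3.3,fy=3.3,interpolation=2))
E
```

```text
t 16.7 pos [0.4243 0.2432 0.1796] ytool -11.19 tilt [0.0014 0.0004] F [ 0.39 -0.1  -1.75] w 0.0327 g 30.0
tool mm [-1.7 -0.4 11.6]
turn z -0.19
```

View pics/w5.png

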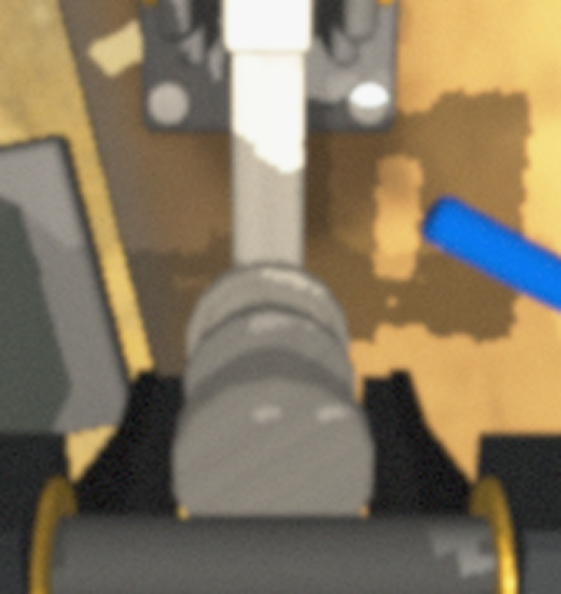

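Call:
{"op": "send_rows", "data": {
  "deltas": "-1 -0.4 0 0 0 0 0.2;0 0 6 0 0 0 0.2;0 0 3 0 0 0 0.2;0 0 2 0 0 0 0.2;0 0 1 0 0 0 0.2;0 0 1 0 0 0 0.2;0 0 0 0 0 0 0.2;0 0 0 0 0 0 0.2"
}}

```text
time: 17.75
position: [0.4232, 0.2423, 0.166]
tool_rot: [0.773, 0.635, 0.0, -0.0]
ft_force: [-1.4, 0.4, 0.8]
grip_width: 0.0323
grip_force: 30.0
```

```bash
cat >> h.py <<'E'
def beam():
    c=cam('scene'); W=cloud(c); z=[]
    for s,zz in(((.4547,.4015),'L'),((.4242,.2442),'R')):
        m=(np.hypot(W[...,0]-s[0],W[...,1]-s[1])<.022)&(W[...,2]>.1)&(W[...,2]<.13); p=W[m]; z.append((zz,len(p),np.round(np.median(p,0),4) if len(p) else None))
    print(z)
E
python3 - <<'E'
from h import *
to((.4236,.2423,.1634),-11); beam()
E
```

```text
t 17.75 pos [0.4232 0.2423 0.166 ] ytool -11.18 tilt [0.     0.0001] F [-1.39  0.4   0.82] w 0.0323 g 30.0
tool mm [0.1 0.4 2.6]
turn z -0.18
[('L', 0, None), ('R', 88, array([0.4257, 0.2392, 0.1179]))]
```

Call:
{"op": "send_rows", "data": {
  "deltas": "0 0 1 0 0 0 0.2;0 0 1.2 0 0 0 0.2;0 0 0 0 0 0 0.2;0 0 0 0 0 0 0.2"
}}

```text
time: 18.3
position: [0.4234, 0.2423, 0.1638]
tool_rot: [0.773, 0.635, 0.0, 0.0]
ft_force: [0.1, 1.7, 1.4]
grip_width: 0.0326
grip_force: 30.0
```

Call:
{"op": "send_rows", "data": {
  "deltas": "0 0 0 0 0 0 0.45;0 0 0 0 0 0 0.5;0 0 0 0 0 0 0.65;0 0 0 0 0 0 0.7;0 0 -5 0 0 0 0.7;0 0 -25 0 0 0 0.7;0 0 -50 0 0 0 0.7;0 0 -40 0 0 0 0.7;0 0 0 0 0 0 0.7;0 0 0 0 0 0 0.7"
}}

```text
time: 19.55
position: [0.4226, 0.242, 0.2834]
tool_rot: [0.773, 0.635, -0.0, -0.0]
ft_force: [0.3, -0.5, -1.0]
grip_width: 0.0608
grip_force: 0.0
```

```bash
python3 - <<'E'
from h import *
st(); c=cam('wrist'); W=cloud(c)
print('R',slugtop(W,(.4242,.2442),.117,.022,.008),'L',slugtop(W,(.4547,.4015),.117,.022,.008)); beam()
save(c,'w6.png',1.2)
E
```

```text
t 19.55 pos [0.4226 0.242  0.2834] ytool -11.17 tilt [-0.0008 -0.0003] F [ 0.32 -0.52 -1.01] w 0.0608 g 0.0
R (1067, array([0.4235, 0.2475, 0.122 ]), array([0.4232, 0.2462]), 0.0171) L (765, array([0.4527, 0.3946, 0.113 ]), array([0.4537, 0.4   ]), 0.0163)
[('L', 19, array([0.4427, 0.399 , 0.1094])), ('R', 77, array([0.4206, 0.2418, 0.1197]))]
```

Call:
{"op": "send_rows", "data": {
  "deltas": "28 0 4 0 0 0 0.7;28 0 4 0 0 0 0.7;28 0 4 0 0 0 0.7;28 0 4 0 0 0 0.7;28 0 4 0 0 0 0.7;27 0 4 0 0 0 0.7;0 0 0 0 0 0 0.7;0 0 0 0 0 0 0.7;0 0 0 0 0 0 0.7;0 0 0 0 0 0 0.7"
}}

```text
time: 20.9
position: [0.4556, 0.4053, 0.2599]
tool_rot: [0.773, 0.635, -0.0, 0.0]
ft_force: [-0.3, -0.2, -0.7]
grip_width: 0.0608
grip_force: 0.0
```

Call:
{"op": "send_rows", "data": {
  "deltas": "0 0 0 0 0 0 0.7;0 0 0 0 0 0 0.7;0 0 0 0 0 0 0.7;0 0 0 0 0 0 0.7;0 0 0 0 0 0 0.7;0 0 0 0 0 0 0.7;0 0 0 0 0 0 0.7;0 0 0 0 0 0 0.7"
}}

```text
time: 21.9
position: [0.4556, 0.4061, 0.2597]
tool_rot: [0.773, 0.635, 0.0, -0.0]
ft_force: [0.7, 0.4, 0.0]
grip_width: 0.0609
grip_force: 0.0
```

```bash
python3 - <<'E'
from h import *
to((.4554,.4058,.2),-11); c=cam('wrist'); W=cloud(c)
print('R',slugtop(W,(.4242,.2442),.117,.022,.008),'L',slugtop(W,(.4547,.4025),.117,.022,.008)); 
for n in('side','scene'):
    c=cam(n); W=cloud(c)
    for k,s in(('L',(.4547,.4030)),('R',(.4242,.2460))): print(n,k,slugtop(W,s,.117,.024,.009))
E
```

```text
t 21.9 pos [0.4556 0.4061 0.2597] ytool -11.17 tilt [-0.  0.] F [0.67 0.44 0.04] w 0.0609 g 0.0
tool mm [-0.3 -0.1 59.7]
turn z -0.17
R None L (1095, array([0.4546, 0.4036, 0.1127]), array([0.4544, 0.4032]), 0.017)
side L (43, array([0.4543, 0.4   , 0.113 ]), array([0.4549, 0.403 ]), 0.0167)
side R (76, array([0.4231, 0.2422, 0.1202]), array([0.4237, 0.2479]), 0.0178)
scene L (44, array([0.4541, 0.4027, 0.1117]), array([0.4528, 0.4036]), 0.0196)
scene R (70, array([0.421 , 0.2441, 0.1195]), array([0.4228, 0.2467]), 0.0171)
```

Call:
{"op": "send_rows", "data": {
  "deltas": "0 0 0 0 -3.4 0 0.7;6 -0.3 0 0 0 0 0.7;0 0 40 0 0 0 0.7;0 0 40 0 0 0 0.7;0 0 18 0 0 0 0.7;0 0 4 0 0 0 0.7;0 0 0 0 0 0 0.7;0 0 0 0 0 0 0.7"
}}

```text
time: 23.05
position: [0.4561, 0.4067, 0.1591]
tool_rot: [0.772, 0.635, -0.021, 0.019]
ft_force: [0.7, 0.5, 1.0]
grip_width: 0.0608
grip_force: 0.0
```

```bash
python3 - <<'E'
from h import *
to((.4551,.4058,.1573),-11); c=cam('wrist'); W=cloud(c)
for a in((.065,.08),(.10,.111)): print(cylfit(W,(.4545,.403),*a))
E
```

```text
t 23.05 pos [0.4561 0.4067 0.1591] ytool -11.17 tilt [-0.0089 -0.0564] F [0.72 0.55 0.99] w 0.0608 g 0.0
tool mm [-1.  -0.8  1.8]
turn z -0.17
(259, array([0.4546, 0.3997]), np.float64(0.001))
(566, array([0.4535, 0.4025]), np.float64(0.0048))
```

Call:
{"op": "send_rows", "data": {
  "deltas": "-1 -0.8 1.3 0 0 0 0.7;0 0 0 0 0 0 0.6;0 0 0 0 0 0 0.45;0 0 0 0 0 0 0.42;0 0 0 0 0 0 0.2;0 0 0 0 0 0 0.2;0 0 0 0 0 0 0.2",
  "newtons": 35
}}

```text
time: 23.98
position: [0.4543, 0.4052, 0.1563]
tool_rot: [0.772, 0.635, -0.023, 0.019]
ft_force: [1.1, -0.0, 1.1]
grip_width: 0.0323
grip_force: 35.0
```

```bash
python3 - <<'E'
from h import *
st()
E
```

```text
t 23.98 pos [0.4543 0.4052 0.1563] ytool -11.17 tilt [-0.0114 -0.0582] F [ 1.13 -0.04  1.08] w 0.0323 g 35.0
```

Call:
{"op": "send_rows", "data": {
  "deltas": "-0.9 0 -1 0 0.7 0 0.2;-0.9 0 -1 0 0.7 0 0.2;-0.9 0 -1 0 0.7 0 0.2;-0.8 0 -1 0 0.7 0 0.2;-0.8 0 -1 0 0.6 0 0.2;0.3 0 -1 0 0 0 0.2;0.3 0 -1 0 0 0 0.2;0.3 0 -1 0 0 0 0.2;0.3 0 -1.5 0 0 0 0.2;0.3 0 -1.5 0 0 0 0.2"
}}

```text
time: 25.22
position: [0.4536, 0.4026, 0.1674]
tool_rot: [0.773, 0.635, -0.0, -0.0]
ft_force: [-0.1, -0.2, -2.5]
grip_width: 0.0325
grip_force: 35.0
```

Call:
{"op": "send_rows", "data": {
  "deltas": "0 0 -1.5 0 0 0 0.2;0 0 -3 0 0 0 0.2;0 0 -3 0 0 0 0.2;0 0 -10 0 0 0 0.2;0 0 -20 0 0 0 0.2;0 0 -30 0 0 0 0.2;0 0 0 0 0 0 0.2;0 0 0 0 0 0 0.2"
}}

```text
time: 26.22
position: [0.4533, 0.4023, 0.2345]
tool_rot: [0.773, 0.635, -0.0, -0.0]
ft_force: [-0.3, 0.5, -2.3]
grip_width: 0.0323
grip_force: 35.0
```

```bash
python3 - <<'E'
from h import *
st(); c=cam('wrist'); W=cloud(c); p=st()[0]
m=(np.hypot(W[...,0]-p[0],W[...,1]-p[1])<.03)&(W[...,2]>.1)&(W[...,2]<.21); print(m.sum(),np.percentile(W[m][:,2],[1,50,95]))
zt=p[2]-.045
for a in((zt-.034,zt-.030),(zt-.012,zt-.003)): print(cylfit(W,p[:2],*a))
for n in('side','scene'):
    c=cam(n); W=cloud(c)
    for k,s in(('R',(.4242,.2460)),): print(n,k,slugtop(W,s,.117,.024,.012))
    if n=='side': cv2.imwrite('pics/side2.png',cv2.resize(c['image'][90:210,170:270,::-1],None,fx=5,fy=5,interpolation=2))
E
```

```text
t 26.23 pos [0.4533 0.4023 0.2345] ytool -11.18 tilt [-0.0008 -0.0005] F [-0.31  0.47 -2.32] w 0.0323 g 35.0
t 26.27 pos [0.4531 0.4021 0.234 ] ytool -11.18 tilt [-0.0019 -0.0012] F [-1.12 -0.75 -2.7 ] w 0.0326 g 35.0
4969 [0.15707633 0.19067376 0.2062011 ]
(73, array([0.4537, 0.4023]), np.float64(0.0002))
(546, array([0.4537, 0.403 ]), np.float64(0.004))
side R (66, array([0.4223, 0.2412, 0.1118]), array([0.4216, 0.2424]), 0.0174)
scene R (63, array([0.4214, 0.2433, 0.1113]), array([0.4235, 0.2437]), 0.0192)
```

View pics/side2.png

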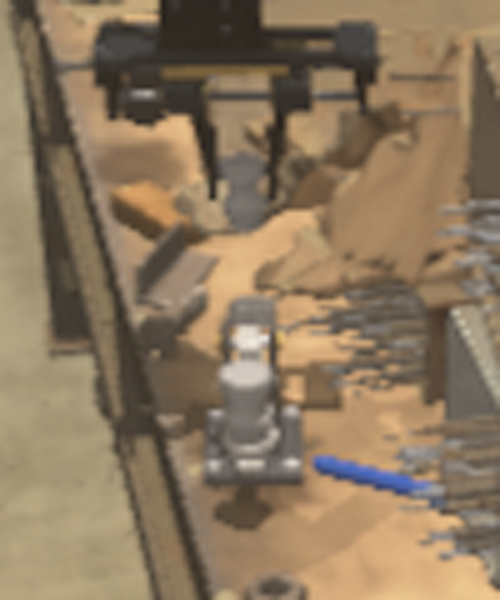

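Call:
{"op": "send_rows", "data": {
  "deltas": "-30 8 -30 0 0 0 0.2;-60 8 0 0 0 0 0.2;-60 8 0 0 0 0 0.2;-60 8 0 0 0 0 0.2;-60 8 0 0 0 0 0.2;-60 10 0 0 0 0 0.2;-60 10 0 0 0 0 0.2;-60 10 0 0 0 0 0.2;-60 10 0 0 0 0 0.2;-60 10 0 0 0 0 0.2"
}}

```text
time: 27.62
position: [0.4311, -0.176, 0.2644]
tool_rot: [0.773, 0.635, 0.0, -0.0]
ft_force: [1.6, 0.6, -2.0]
grip_width: 0.0326
grip_force: 35.0
```

```bash
python3 - <<'E'
from h import *
st()
def nest(W,im,tag):
    m=(abs(W[...,0]-.421)<.05)&(abs(W[...,1]+.317)<.075)
    t=m&(W[...,2]>.05)&(W[...,2]<.06); n,l,s,c=cv2.connectedComponentsWithStats(t.astype(np.uint8))
    for i in range(1,n):
        if s[i,4]>25:
            p=W[l==i]; print(tag,'housing',s[i,4],p.mean(0).round(4),cv2.minAreaRect(p[:,:2].astype(np.float32)))
    b=m&(W[...,2]>.006)&(W[...,2]<.0135); p=W[b]; print(tag,'base',len(p),cv2.minAreaRect(p[:,:2].astype(np.float32)),np.percentile(p,[1,99],axis=0).round(4)[:,:2].tolist())
d=np.load('n1.npz'); nest(d['W'],0,'n1')
cv2.imwrite('pics/n1.png',cv2.resize(d['im'][215:335,220:320,::-1],None,fx=4.5,fy=4.5,interpolation=2))
for n in('scene','side'):
    c=cam(n); nest(cloud(c),0,n)
E
```

```text
t 27.62 pos [ 0.4311 -0.176   0.2644] ytool -11.2 tilt [-0.0005  0.0007] F [ 1.65  0.62 -2.05] w 0.0326 g 35.0
n1 housing 422 [ 0.4204 -0.2729  0.0529] ((0.4202393889427185, -0.2739049792289734), (0.025893233716487885, 0.020360803231596947), 2.715851068496704)
n1 housing 270 [ 0.4231 -0.3524  0.0528] ((0.4223691523075104, -0.3546983301639557), (0.01878349855542183, 0.026716366410255432), 88.55435943603516)
n1 base 1236 ((0.4211915135383606, -0.31489917635917664), (0.060099732130765915, 0.11058183014392853), 1.6099092960357666) [[0.391, -0.368], [0.4506, -0.2601]]
scene housing 46 [ 0.4187 -0.2738  0.0531] ((0.4186144769191742, -0.273899108171463), (0.02051221951842308, 0.02645428292453289), 79.17115020751953)
scene housing 48 [ 0.4212 -0.3542  0.0529] ((0.42072004079818726, -0.3557933568954468), (0.026166656985878944, 0.019815372303128242), 6.119836807250977)
scene base 325 ((0.4270574152469635, -0.3235858678817749), (0.07295022904872894, 0.12815120816230774), 1.9574140310287476) [[0.3899, -0.368], [0.4508, -0.2618]]
side housing 98 [ 0.4205 -0.2735  0.0531] ((0.420910507440567, -0.2723279595375061), (0.020749222487211227, 0.02549985982477665), 89.1800308227539)
side housing 123 [ 0.4227 -0.3549  0.0529] ((0.42276084423065186, -0.35439103841781616), (0.025661710649728775, 0.020352808758616447), 5.439547538757324)
side base 656 ((0.42427775263786316, -0.3154236972332001), (0.06561829894781113, 0.11373712867498398), 0.4590848684310913) [[0.3918, -0.3679], [0.4526, -0.2608]]
```

View pics/n1.png

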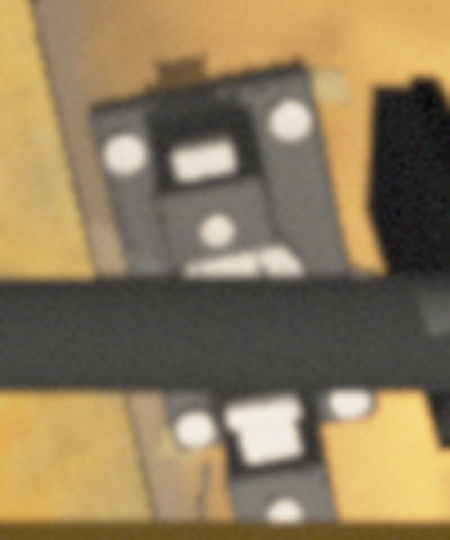

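Call:
{"op": "send_rows", "data": {
  "deltas": "-45 17 0 0 0 -6.3 0.2;-45 5 0 0 0 -6.3 0.2;-45 5 0 0 0 0 0.2;0 0 0 0 0 0 0.2;0 0 0 0 0 0 0.2",
  "newtons": 55
}}

```text
time: 28.35
position: [0.4462, -0.3102, 0.264]
tool_rot: [0.698, 0.716, 0.0, -0.002]
ft_force: [0.8, 0.1, -2.5]
grip_width: 0.0321
grip_force: 55.0
```

```bash
python3 - <<'E'
from h import *
to((.4212,-.3152,.18),1.5)
c=cam('wrist'); W=cloud(c); p=st()[0]; zt=p[2]-.044
np.savez('n2.npz',W=W,im=c['image']); save(c,'n2.png')
for a in((zt-.034,zt-.030),(zt-.012,zt-.003)): print(cylfit(W,p[:2],*a))
E
```

```text
t 28.35 pos [ 0.4462 -0.3102  0.264 ] ytool 1.42 tilt [-0.0022  0.003 ] F [ 0.78  0.1  -2.48] w 0.0321 g 55.0
tool mm [ -4.6 -25.   84. ]
turn z -0.08
t 28.4 pos [ 0.4463 -0.3098  0.2642] ytool 1.46 tilt [-0.002   0.0027] F [ 0.4   0.16 -1.09] w 0.0321 g 55.0
(121, array([ 0.4463, -0.3098]), np.float64(0.0003))
(624, array([ 0.4462, -0.3094]), np.float64(0.0037))
```

Call:
{"op": "send_rows", "data": {
  "deltas": "-2.5 -12 0 0 0 0 0.2;-2.3 -13 0 0 0 0 0.2;0 0 30 0 0 0 0.2;0 0 30 0 0 0 0.2;0 0 20 0 0 0 0.2;0 0 10 0 0 0 0.2;0 0 4 0 0 0 0.2;0 0 0 0 0 0 0.2;0 0 0 0 0 0 0.2"
}}

```text
time: 29.52
position: [0.4223, -0.3174, 0.1717]
tool_rot: [0.698, 0.716, -0.0, 0.001]
ft_force: [0.3, 0.3, -2.3]
grip_width: 0.0323
grip_force: 55.0
```

```bash
python3 - <<'E'
from h import *
to((.4212,-.3152,.150),1.5)
c=cam('wrist'); W=cloud(c); p=st()[0]; zt=p[2]-.044
for a in((zt-.034,zt-.030),(zt-.012,zt-.003)): print(cylfit(W,p[:2],*a))
a=c['image'][160:330,170:340]
c=cam('side'); W=cloud(c)
for a2 in((zt-.034,zt-.027),(zt-.012,zt-.001)): print('side',cylfit(W,p[:2],*a2))
b=c['image'][260:370,220:330]
r=lambda x:cv2.resize(x[:,:,::-1],(395,395),interpolation=2)
cv2.imwrite('pics/n3.png',np.hstack([r(a),r(b)]))
E
```

```text
t 29.52 pos [ 0.4223 -0.3174  0.1717] ytool 1.43 tilt [ 0.0011 -0.0013] F [ 0.33  0.33 -2.28] w 0.0323 g 55.0
tool mm [ 2.2 -1.  21.7]
turn z -0.07
t 29.57 pos [ 0.4223 -0.3173  0.1717] ytool 1.43 tilt [ 0.001  -0.0012] F [-0.62  1.44 -1.77] w 0.0319 g 55.0
(125, array([ 0.4226, -0.3173]), np.float64(0.0004))
(615, array([ 0.4224, -0.3167]), np.float64(0.0037))
side (49, array([ 0.4235, -0.3131]), np.float64(0.0015))
side (95, array([ 0.4231, -0.3143]), np.float64(0.0049))
```

View pics/n3.png

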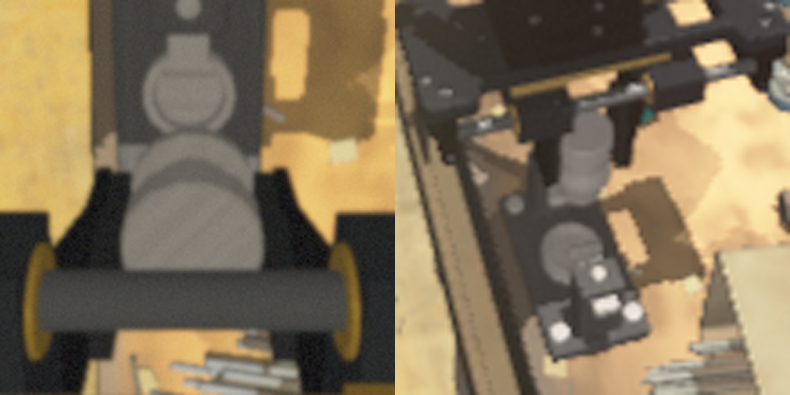

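```bash
python3 - <<'E'
from h import *
for n in('wrist','side'):
    c=cam(n); W=cloud(c)
    m=(abs(W[...,0]-.421)<.022)&(abs(W[...,1]+.315)<.022)&(W[...,2]>.016)&(W[...,2]<.025); p=W[m]
    print(n,len(p),np.median(p[:,2]),np.percentile(p,[1,99],axis=0).round(4)[:,:2].tolist())
    # outer edge fit r=18 through hull points
    h=cv2.convexHull(p[:,:2].astype(np.float32))[:,0]
    s=least_squares(lambda k:np.hypot(h[:,0]-k[0],h[:,1]-k[1])-.018,(.421,-.315),loss='soft_l1',f_scale=.0005); print(s.x.round(4),len(h),cv2.minEnclosingCircle(h))
E
```

```text
wrist 493 0.020912945239199118 [[0.4043, -0.3286], [0.4381, -0.3007]]
[ 0.4212 -0.3151] 27 ((0.42110908031463623, -0.3151171803474426), 0.017983295023441315)
side 116 0.02002292121072926 [[0.4048, -0.3279], [0.4386, -0.2967]]
[ 0.4221 -0.3136] 16 ((0.42183277010917664, -0.3131570816040039), 0.018611647188663483)
```

Call:
{"op": "send_rows", "data": {
  "deltas": "1.2 -1.2 0 0 0 0 0.2;0 0 15 0 0 0 0.2;0 0 15 0 0 0 0.2;0 0 6 0 0 0 0.2;0 0 2 0 0 0 0.2;0 0 0 0 0 0 0.2;0 0 0 0 0 0 0.2"
}}

```text
time: 30.6
position: [0.4209, -0.3161, 0.1333]
tool_rot: [0.698, 0.716, -0.0, 0.0]
ft_force: [0.3, 0.7, -1.6]
grip_width: 0.0322
grip_force: 55.0
```

```bash
python3 - <<'E'
from h import *
to((.4212,-.3155,.126),1.5)
c=cam('wrist'); W=cloud(c); p=st()[0]; zt=p[2]-.044
for a in((zt-.034,zt-.030),(zt-.012,zt-.003)): print(cylfit(W,p[:2],*a))
E
```

```text
t 30.6 pos [ 0.4209 -0.3161  0.1333] ytool 1.43 tilt [ 0.0005 -0.0006] F [ 0.35  0.67 -1.62] w 0.0322 g 55.0
tool mm [0.6 0.3 7.3]
turn z -0.07
t 30.65 pos [ 0.4209 -0.3161  0.1333] ytool 1.43 tilt [ 0.0006 -0.0007] F [-0.09 -0.74 -1.9 ] w 0.0322 g 55.0
(111, array([ 0.4212, -0.3159]), np.float64(0.0003))
(612, array([ 0.421 , -0.3154]), np.float64(0.0037))
```

Bottom is about 37 mm up. I go down in small steps, watching the force.

Call:
{"op": "send_rows", "data": {
  "deltas": "0.3 0.2 2 0 0 0 0.2;0 0 2 0 0 0 0.2;0 0 2 0 0 0 0.2;0 0 1 0 0 0 0.2;0 0 0 0 0 0 0.2",
  "newtons": 60
}}

```text
time: 31.28
position: [0.421, -0.3157, 0.1262]
tool_rot: [0.698, 0.716, -0.0, 0.0]
ft_force: [-0.7, 1.0, 0.1]
grip_width: 0.0319
grip_force: 60.0
```

Call:
{"op": "send_rows", "data": {
  "deltas": "0 0 1 0 0 0 0.2;0 0 1 0 0 0 0.2;0 0 0 0 0 0 0.2"
}}

```text
time: 31.65
position: [0.4211, -0.3158, 0.1254]
tool_rot: [0.698, 0.716, -0.0, 0.001]
ft_force: [-1.7, 1.6, 10.6]
grip_width: 0.0324
grip_force: 60.0
```

Call:
{"op": "send_rows", "data": {
  "deltas": "0 0 0.7 0 0 0 0.2;0 0 0 0 0 0 0.2"
}}

```text
time: 31.9
position: [0.4211, -0.3158, 0.1252]
tool_rot: [0.698, 0.716, -0.0, 0.001]
ft_force: [-2.4, 0.7, 13.8]
grip_width: 0.0321
grip_force: 60.0
```

Call:
{"op": "send_rows", "data": {
  "deltas": "0 0 0.7 0 0 0 0.2;0 0 0 0 0 0 0.2"
}}

```text
time: 32.15
position: [0.4212, -0.316, 0.1248]
tool_rot: [0.698, 0.716, -0.0, 0.001]
ft_force: [-1.9, 1.9, 14.6]
grip_width: 0.032
grip_force: 60.0
```

Call:
{"op": "send_rows", "data": {
  "deltas": "0 0 0.6 0 0 0 0.2;0 0 0.4 0 0 0 0.2;0 0 0 0 0 0 0.2"
}}

```text
time: 32.52
position: [0.4214, -0.3162, 0.1241]
tool_rot: [0.698, 0.716, -0.0, 0.002]
ft_force: [-2.4, 1.6, 18.3]
grip_width: 0.032
grip_force: 60.0
```

Call:
{"op": "send_rows", "data": {
  "deltas": "0 0 0.6 0 0 0 0.2;0 0 0 0 0 0 0.2"
}}

```text
time: 32.78
position: [0.4215, -0.3163, 0.1234]
tool_rot: [0.698, 0.716, -0.0, 0.002]
ft_force: [-1.1, 1.3, 15.7]
grip_width: 0.0324
grip_force: 60.0
```

Call:
{"op": "send_rows", "data": {
  "deltas": "0 0 0.6 0 0 0 0.2;0 0 0.4 0 0 0 0.2;0 0 0 0 0 0 0.2"
}}

```text
time: 33.15
position: [0.4216, -0.3161, 0.1218]
tool_rot: [0.698, 0.716, 0.0, 0.002]
ft_force: [-0.2, 1.1, 11.9]
grip_width: 0.032
grip_force: 60.0
```

Call:
{"op": "send_rows", "data": {
  "deltas": "0 0 0.6 0 0 0 0.2;0 0 0.4 0 0 0 0.2;0 0 0 0 0 0 0.2"
}}

```text
time: 33.52
position: [0.4217, -0.316, 0.1202]
tool_rot: [0.698, 0.716, 0.0, 0.001]
ft_force: [0.3, 1.1, 7.6]
grip_width: 0.0322
grip_force: 60.0
```

Call:
{"op": "send_rows", "data": {
  "deltas": "0.3 -0.4 1 0 0 0 0.2;0 0 0.7 0 0 0 0.2;0 0 0 0 0 0 0.2"
}}

```text
time: 33.9
position: [0.4215, -0.3159, 0.1184]
tool_rot: [0.698, 0.716, 0.0, 0.002]
ft_force: [0.3, 0.6, 6.9]
grip_width: 0.0323
grip_force: 60.0
```

Call:
{"op": "send_rows", "data": {
  "deltas": "0 0 0.7 0 0 0 0.2;0 0 0.7 0 0 0 0.2;0 0 0 0 0 0 0.2"
}}

```text
time: 34.28
position: [0.4212, -0.3156, 0.116]
tool_rot: [0.698, 0.716, 0.0, 0.001]
ft_force: [1.5, -1.1, -1.1]
grip_width: 0.0321
grip_force: 60.0
```

Call:
{"op": "send_rows", "data": {
  "deltas": "0 0 1 0 0 0 0.2;0 0 1 0 0 0 0.2;0 0 0 0 0 0 0.2"
}}

```text
time: 34.65
position: [0.42, -0.3149, 0.1134]
tool_rot: [0.698, 0.716, -0.0, -0.001]
ft_force: [-0.1, -0.0, -2.2]
grip_width: 0.032
grip_force: 60.0
```

Call:
{"op": "send_rows", "data": {
  "deltas": "0 0 0.7 0 0 0 0.2;0 0 0.7 0 0 0 0.2;0 0 0 0 0 0 0.2"
}}

```text
time: 35.02
position: [0.4204, -0.3152, 0.1124]
tool_rot: [0.698, 0.716, -0.0, -0.0]
ft_force: [0.7, 0.1, -2.5]
grip_width: 0.0323
grip_force: 60.0
```

Call:
{"op": "send_rows", "data": {
  "deltas": "0 0 0.7 0 0 0 0.2;0 0 0.7 0 0 0 0.2;0 0 0 0 0 0 0.2"
}}

```text
time: 35.4
position: [0.4205, -0.3153, 0.1111]
tool_rot: [0.698, 0.716, 0.0, -0.0]
ft_force: [-0.4, 0.3, -2.3]
grip_width: 0.0318
grip_force: 60.0
```

Call:
{"op": "send_rows", "data": {
  "deltas": "0 0 0.6 0 0 0 0.2;0 0 0 0 0 0 0.2"
}}

```text
time: 35.65
position: [0.4206, -0.3154, 0.1109]
tool_rot: [0.698, 0.716, -0.0, 0.0]
ft_force: [-0.8, 0.4, 4.4]
grip_width: 0.0322
grip_force: 60.0
```

Call:
{"op": "send_rows", "data": {
  "deltas": "0 0 0.4 0 0 0 0.2;0 0 0 0 0 0 0.2"
}}

```text
time: 35.9
position: [0.4206, -0.3154, 0.1109]
tool_rot: [0.698, 0.716, -0.0, 0.0]
ft_force: [-1.6, 0.2, 6.6]
grip_width: 0.0321
grip_force: 60.0
```

Call:
{"op": "send_rows", "data": {
  "deltas": "0 0 0.3 0 0 0 0.2;0 0 0 0 0 0 0.2"
}}

```text
time: 36.15
position: [0.4206, -0.3154, 0.1109]
tool_rot: [0.698, 0.716, -0.0, 0.0]
ft_force: [-0.6, 1.7, 9.7]
grip_width: 0.0324
grip_force: 60.0
```

Call:
{"op": "send_rows", "data": {
  "deltas": "0 0 0.3 0 0 0 0.2;0 0 0.3 0 0 0 0.2;0 0 0 0 0 0 0.2;0 0 0 0 0 0 0.2"
}}

```text
time: 36.65
position: [0.4206, -0.3155, 0.1109]
tool_rot: [0.698, 0.716, -0.0, 0.001]
ft_force: [-1.7, 1.2, 13.2]
grip_width: 0.032
grip_force: 60.0
```

Call:
{"op": "send_rows", "data": {
  "deltas": "0 0 0 0 0 0 0.2;0 0 0 0 0 0 0.2;0 0 0 0 0 0 0.2;0 0 0 0 0 0 0.2;0 0 0 0 0 0 0.2;0 0 0 0 0 0 0.2"
}}

```text
time: 37.4
position: [0.4206, -0.3155, 0.1109]
tool_rot: [0.698, 0.716, -0.0, 0.001]
ft_force: [-1.3, 0.9, 13.9]
grip_width: 0.0321
grip_force: 60.0
```

Call:
{"op": "send_rows", "data": {
  "deltas": "0 0 0.15 0 0 0 0.2;0 0 0 0 0 0 0.2;0 0 0 0 0 0 0.2;0 0 0 0 0 0 0.2;0 0 0 0 0 0 0.2;0 0 0 0 0 0 0.2;0 0 0 0 0 0 0.2;0 0 0 0 0 0 0.2"
}}

```text
time: 38.4
position: [0.4206, -0.3155, 0.1108]
tool_rot: [0.698, 0.716, -0.0, 0.001]
ft_force: [-2.0, 2.0, 14.7]
grip_width: 0.032
grip_force: 60.0
```

Call:
{"op": "send_rows", "data": {
  "deltas": "0 0 -0.8 0 0 0 0.2;0 0 -0.5 0 0 0 0.2;0 0 0 0 0 0 0.45;0 0 0 0 0 0 0.55;0 0 0 0 0 0 0.7;0 0 0 0 0 0 0.7;0 0 -20 0 0 0 0.7;0 0 -50 0 0 0 0.7;0 0 -50 0 0 0 0.7;0 0 0 0 0 0 0.7"
}}

```text
time: 39.65
position: [0.4221, -0.3169, 0.2341]
tool_rot: [0.698, 0.716, -0.0, 0.005]
ft_force: [0.1, 0.1, -1.5]
grip_width: 0.061
grip_force: 0.0
```

```bash
python3 - <<'E'
from h import *
st(); c=cam('wrist'); W=cloud(c); a=c['image'][160:330,170:340]
print(slugtop(W,(.4212,-.3151),.066,.022,.006))
for n in('side','scene'):
    c=cam(n); W=cloud(c); print(n,'nest',slugtop(W,(.4212,-.3151),.066,.022,.006),'R',slugtop(W,(.4242,.2440),.113,.024,.01))
    if n=='side': b=c['image'][260:370,220:330]
r=lambda x:cv2.resize(x[:,:,::-1],(395,395),interpolation=2)
cv2.imwrite('pics/end.png',np.hstack([r(a),r(b)]))
E
```

```text
t 39.65 pos [ 0.4221 -0.3169  0.2341] ytool 1.44 tilt [ 0.0061 -0.0069] F [ 0.11  0.11 -1.52] w 0.061 g 0.0
(994, array([ 0.4209, -0.3137,  0.0674]), array([ 0.4211, -0.3147]), 0.0172)
side nest (214, array([ 0.421 , -0.3146,  0.0672]), array([ 0.4217, -0.3126]), 0.0176) R (71, array([0.4223, 0.2404, 0.1115]), array([0.423 , 0.2436]), 0.0166)
scene nest (109, array([ 0.4194, -0.3138,  0.0658]), array([ 0.4203, -0.3127]), 0.0173) R (66, array([0.4212, 0.2423, 0.1115]), array([0.423 , 0.2435]), 0.0181)
```

View pics/end.png

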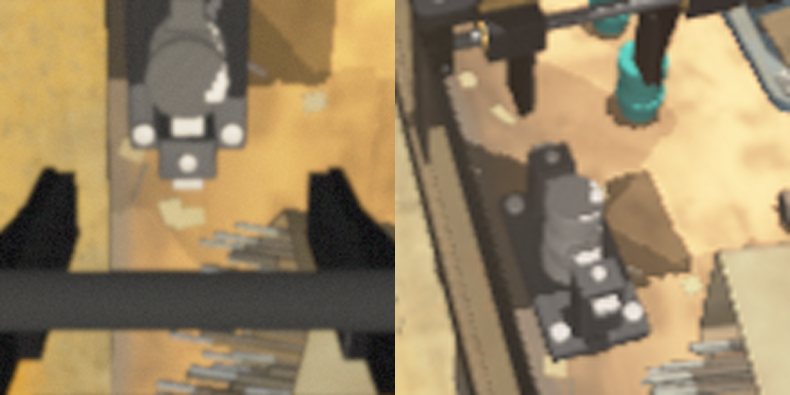

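```bash
python3 -c "
from rig import robot
print(robot.hand_in())"
```

```text
the job is handed in; nothing more can be done
None
```

The job is handed in at about 40 s: the left side of the balance dropped, so I pushed that slug home in the nest, where it touched the seat about 15 mm above the bench, held it for about 2 s at 13 to 15 N measured, and let go; the lighter slug still stands in the right cup, and no move touched the bolts or the nut.

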